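Scoop nuts into the jar and snap its cap shut

ROBOT

A 7-joint arm with a two-finger parallel gripper is mounted at the origin on the work surface. World frame = base frame: x ahead of the robot, y to its left, z up, the work surface at z = 0. Lengths are in m, angles in rad, forces in N, time in s.
With the tool pointing down it reaches from about 0.4 to 0.85 m from the base axis. Payload 4.5 kg.
Tool frame: the origin (TCP) lies midway between the tips of the shut fingers; the grasp point (between the pads) lies 19 mm behind it; z points along the fingers, y is the line along which they close (so a half turn about z gives the same grasp; the last joint's range is limited). The gripper opens to 88 mm and grips with 3 to 60 N. Pads are 18 mm wide; open, the fingers measure 123 mm over their backs; the gripper's body (75 mm by 187 mm) begins 45 mm behind the grasp point.
Start: joints at [1.237, 0.689, -0.195, 1.565, 0.157, 0.902, -0.215], TCP at [0.225, -0.583, 0.215] pointing down, gripper open.
Joint ranges: [-3.01, 3.01], [-0.46, 2.08], [-1.47, 1.51], [0.13, 2.56], [-1, 4.14], [0.04, 2.09], [-2.66, 2.66]. Speed limits (rad/s): [2.57, 2.57, 3.14, 3.14, 3.14, 3.14, 3.14].

INTERFACE

Orientations are given as a unit quaternion [x, y, z, w].
In Python, from plant import * gives the robot as it stands.
- The arm moves only by the tool send_rows, never from a script. Its argument "targets" is a list of rows, each a list of 2 entries, a list of its own where there are three numbers: the shift along the tool's x, y, z in units of 0.3 m (1.0 is 0.3 m), then the turn, a rotation vector about the tool's x, y, z in units of pi rad (1.0 is pi rad). A call has 1 to 12 rows; each row is the pose to reach, as a shift and turn from the pose commanded when the call began, along the tool's axes at that moment, turning the shorter way round; what a row does not reach only later rows make up. A row lasts 1/8 s, in which the tool goes at most 62.5 mm and 10.7 degrees, less where a joint would pass 70% of its speed; a pose out of reach is approached as far as the arm can. A call with a number of a shift or a turn outside -1 to 1 is refused whole. A call with a gripper value outside its range is refused whole. "fingers" is the opening, from 0 (shut) to 1 (fully open), set as the call begins (left out, the last holds). The fingers move at their own pace and stop on an object; "newtons" is the grip in N (left out, the last holds). Time passes only in rows, so rows that repeat a pose let the fingers close. It gives the time, the measured TCP pose, the force, the opening and the grip force at its end, in the units of the state.
- get_state(): the state, without advancing time (a new reading comes with each control period).
- snapshot(name): name is "scene" or "top" or "wrist"; returns a dict with "img" (400x640x3 uint8, blue, green, red), "fx", "fy", "cx", "cy" (pixels), "cam_to_world" (4x4, takes a point from camera to world coordinates); the wrist camera has in their place "T_tool_cam" (4x4, takes a point from camera to tool coordinates, whose origin is the TCP and whose axes are the flange's). Camera axes: x right, y down, z forward; pixel columns grow to the right and rows downward; lengths in m; the calibration is good to about 2 mm. A picture is of the moment at which its call begins: read the wrist's pose just before it. There is no depth.
- finish_job(): hands the job in; it is judged then, once.
The state is a dict: "clock": time; "q": joint angles; "qd": joint speeds; "joint_torque": joint torques, N m; "tool_pos": TCP position; "eef_rot": TCP orientation; "contact_force": force on the tool from outside, world axes, zero at the start; "moment": the same for the moment, N m; "opening": opening from 0.0 (shut) to 1.0 (fully open); "finger_force": force on a finger pad.
Only numpy, scipy, OpenCV 4.12 (cv2) and the standard library are available. Lean on these libraries where they do the work, as an engineer would, in place of code of your own. Each camera call takes 0.05 s, during which the arm holds its last target. There are 200 camera calls.

TASK

Using the steel scoop, and without touching the nuts with the gripper, scoop up at least two of the three nuts from the long pale metal tray and tip them into the open glass jar, then stand the scoop back on the tray's floor. Then put the grey knobbed cap on the jar's neck and press until it clicks down fully home, and keep pressing it down firmly: the program finishes while the gripper is still pushing the cap down. Leave the cups, the jug and the green lid where they are.

Things in the scene. Friction and masses are not known exactly. Their poses are not given: they have to be found in the camera images.
- tray: fixed open pale aluminium tray. x runs along it away from the robot, z up. Inner floor 220 mm (x -110 to +110) by 52 mm (y), its top at z 3 mm; side walls 3 mm thick up to z 35 mm; upright end wall at x +110, top at z 32 mm. Origin: middle of the inner floor, on the tray's underside (trolley top)
- tray_ramp (a point): middle of the line where the tray's floor ends (tray x -110 mm, at the floor's top) and a ramp begins, rising at 45 degrees towards the robot to z 35 mm at tray x -142 mm; tray axes
- scoop: loose steel scoop, about 120 g, standing at the tray's +x end, axes nearly the tray's. Flat pan 60 mm (x -30 to +30) by 45 mm (y), 2 mm thick, back wall up to z 26 mm, side walls falling from there to nothing 12 mm behind the mouth; mouth at x -30 faces the ramp. Behind it an upright bar handle, 16 mm in x (centre x +38), 12 mm in y, z 10 to 105 mm. Origin: centre of the pan's underside, z up
- scoop_grip (a point): a good grasp point on the scoop's upright handle, on its axis, 78 mm above the scoop's underside (27 mm below the handle's top); same axes as the scoop. Grasp from above, fingers closing along the scoop's y (12 mm) 
- scoop_lip (a point): middle of the scoop's lip at the mouth, on its underside, 30 mm ahead (-x) of the scoop's origin; same axes as the scoop
- nut1_center (a point): brown hazelnut in its shell, a ball 19 mm across, 10 g, lying loose on the nut tray's floor between the scoop's mouth and the ramp; this point is its centre. Smooth; rests by itself on slopes below about 10 degrees
- nut2_center (a point): brown hazelnut in its shell, a ball 19 mm across, 10 g, lying loose on the nut tray's floor between the scoop's mouth and the ramp; this point is its centre. Smooth; rests by itself on slopes below about 10 degrees
- nut3_center (a point): brown hazelnut in its shell, a ball 19 mm across, 10 g, lying loose on the nut tray's floor between the scoop's mouth and the ramp; this point is its centre. Smooth; rests by itself on slopes below about 10 degrees
- jar: glass jar fixed upright in a black foot ring 120 mm across. Body 84 mm across up to a shoulder at z 78 to 86 mm, neck 62 mm outside, rim at z 112 mm, mouth 54 mm, inner floor at z 6 mm. Four sprung balls stick out 4 mm from the neck at z 99 mm for the cap to snap over. Origin: centre of its underside, z up
- jar_rim (a point): centre of the jar's open mouth, at rim height. Pressing the cap down takes a force growing to about 5 to 20 N with the cap's origin 104 to 95 mm above the jar's, dropping at the click; then the cap's roof stops on the rim
- cap: loose grey plastic snap cap, about 70 g, 80 mm across, 26 mm high, open below with a 66 mm snap lip at the bottom edge, lying open side down. Central knob on top 24 mm across, z 26 to 54 mm. Fits the neck in any yaw with 2 mm play each way; meets the balls with its origin about 104 mm above the jar's, fully home at 90 mm. Origin: centre of its bottom edge, z up
- cap_knob (a point): a good grasp point on the cap's axis, in its knob, 47 mm above the cap's bottom edge, 7 mm below the knob's top; grasp from above in any yaw
- cup_a: white ceramic cup, 76 mm across, 75 mm high, loose, on the far side; not to be moved. Origin: centre of its underside
- cup_b: white ceramic cup of the same kind, nearer the robot; not to be moved. Origin: centre of its underside
- jug: glass measuring jug, 108 mm across, 125 mm high, with a handle at its +y side reaching 91 mm from its axis, loose; not to be moved. Origin: centre of its underside
- green_lid: flat round green silicone lid, 96 mm across, 6 mm thick with a small middle nub up to 18 mm, lying on the trolley; not to be moved. Origin: centre of its underside
Things that resemble listed ones, but are neither listed nor needed, are in the scene too. Leave any orange or yellow look-alike of the cap alone.

How it is judged:
By the outcome, as a careful person would: the job done as asked, in the order asked, and still so for the second after the job is handed in, while the arm keeps its last pose, push and grip.
It also fails if it takes over 72 s, if anything falls off the work surface, if the arm or the gripper's body presses on something with over 40 N, if the wrist force passes 120 N, or if a joint passes its speed limit or range.

## Working session

There is one attempt and no reset: what is moved stays moved. The work goes in short steps, Python scripts to look and compute and a tool call to move; the robot and the scene stay as the last step left them, time stands still between calls to the robot, and variables do not carry over. Pictures are saved under pics/ and viewed, at most 10 in all, crops included, and the job is handed in when it is done.

Besides the shell and the picture viewer there is one more tool, called after "Request:" as name([rows], argument=value, ...), one row to a line, values as JSON. send_rows: Moves the arm, as the interface text tells. Its arguments: {"type":"object","properties":{"targets":{"type":"array"},"fingers":{"type":"number"},"newtons":{"type":"number"}},"required":["targets"]}

```bash
ls; mkdir -p pics; cat > h.py <<'E'
from plant import *
import numpy as np, cv2
from scipy.spatial.transform import Rotation as R
def shot(n,f=None):
    s=get_state(); d=snapshot(n)
    if n=="wrist":
        T=np.eye(4); T[:3,:3]=R.from_quat(s["eef_rot"]).as_matrix(); T[:3,3]=s["tool_pos"]
        d["cam_to_world"]=T@np.array(d["T_tool_cam"])
    if f: cv2.imwrite("pics/"+f,d["img"])
    return d
def ray(d,u,v,z):
    C=np.array(d["cam_to_world"]); r=C[:3,:3]@np.array([(u-d["cx"])/d["fx"],(v-d["cy"])/d["fy"],1]); o=C[:3,3]
    return o+r*(z-o[2])/r[2]
def proj(d,p):
    C=np.linalg.inv(np.array(d["cam_to_world"])); q=C[:3,:3]@np.array(p)+C[:3,3]
    return np.array([d["fx"]*q[0]/q[2]+d["cx"],d["fy"]*q[1]/q[2]+d["cy"]])
def move(p,Rm=None):
    "shift & turn in units from current measured pose"
    s=get_state(); Q=R.from_quat(s["eef_rot"]); sh=Q.inv().apply(np.array(p)-s["tool_pos"])/.3
    t=(Q.inv()*Rm).as_rotvec()/np.pi if Rm is not None else np.zeros(3)
    return sh.round(4),t.round(4)
E
python3 - <<'E'
from h import *
s=get_state()
for k,v in s.items(): print(k,np.round(v,3))
for n in("scene","top","wrist"):
    d=shot(n,n+"0.png"); print(n,d["fx"],d["cx"],d["cy"]); print(np.round(d["cam_to_world"],3))
E
```

```text
pics
clock 0.0
q [ 1.237  0.69  -0.195  1.566  0.157  0.903 -0.215]
qd [ 0.    -0.     0.001  0.001  0.    -0.001 -0.   ]
joint_torque [ 0.0000e+00 -5.2756e+01 -1.2670e+00 -1.5343e+01 -5.3000e-02  7.0000e-03
  0.0000e+00]
tool_pos [ 0.224 -0.583  0.214]
eef_rot [ 0.983  0.183 -0.    -0.001]
contact_force [-0.474 -0.261  0.363]
moment [ 0.011 -0.027  0.011]
finger_force 0.0
opening 1.004
scene 430.81338996602216 326.58467106021124 197.38231771777302
[[-0.636  0.615 -0.467  0.988]
 [ 0.772  0.496 -0.398  0.306]
 [-0.013 -0.614 -0.79   0.86 ]
 [ 0.     0.     0.     1.   ]]
top 412.2924905642337 318.4619795228184 200.795629783791
[[-0.01  -0.994  0.111  0.401]
 [-1.     0.011  0.008 -0.105]
 [-0.009 -0.111 -0.994  1.236]
 [ 0.     0.     0.     1.   ]]
wrist 295.6257430788025 321.27834691982036 196.42641319719567
[[ 0.359 -0.893 -0.271  0.294]
 [-0.933 -0.344 -0.102 -0.555]
 [-0.002  0.289 -0.957  0.384]
 [ 0.     0.     0.     1.   ]]
```

View pics/top0.png

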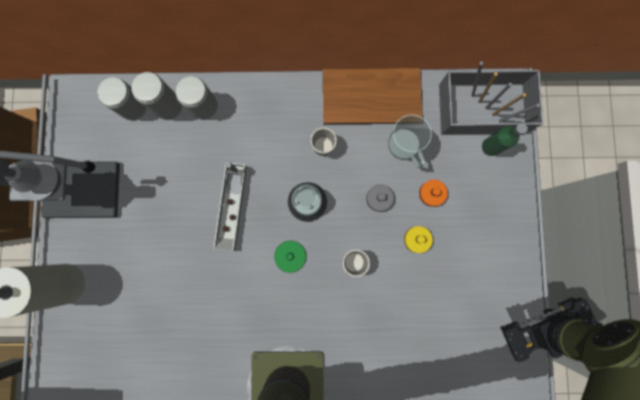

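View pics/scene0.png

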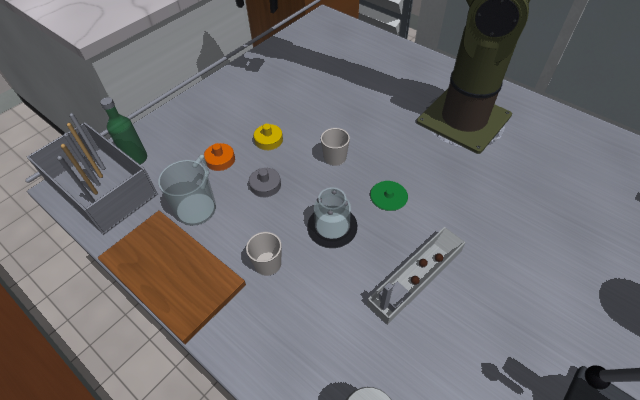

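The top view shows the tray from (237,165) far to (227,248) near, with three nuts at about (234,202), (232,216) and (228,229). The jar is at (307,201) and the grey cap at (380,198). The scene view agrees: scoop handle at (386,295), jar at (332,215), grey cap at (265,181).

```bash
python3 - <<'E'
from h import *
d=shot("top")
for n,u,v,z in [("trayfar",237,165,.03),("traynear",227,248,.03),("jar",307,201,.1),("cap",380,198,.03),("nut",232,216,.012)]: print(n,ray(d,u,v,z).round(3))
Q=R.from_euler('z',0)*R.from_quat([1,0,0,0])
for p in ([.45,.1,.40],): print(move(p,Q), R.from_quat(get_state()["eef_rot"]).as_matrix().round(3).tolist())
E
```

```text
trayfar [0.646 0.145 0.03 ]
traynear [0.401 0.172 0.03 ]
jar [ 0.528 -0.065  0.1  ]
cap [ 0.542 -0.277  0.03 ]
nut [0.495 0.162 0.012]
(array([ 1.5197, -1.8543, -0.6167]), array([-3.000e-04,  1.000e-04,  1.171e-01])) [[0.933, 0.36, -0.0], [0.36, -0.933, 0.001], [-0.0, -0.001, -1.0]]
```

Request:
send_rows([
  [[0.7,-0.27,-0.2],[0,0,0.117]],
  [[0.7,-0.27,-0.2],[0,0,0.117]],
  [[0.7,-0.27,-0.2],[0,0,0.117]],
  [[0.7,-0.27,-0.2],[0,0,0.117]],
  [[0.7,-0.27,-0.2],[0,0,0.117]],
], fingers=1)

```text
clock: 0.82
tool_pos: [0.3961, -0.4286, 0.2759]
eef_rot: [1.0, 0.004, 0.002, -0.0]
contact_force: [0.3, -0.4, 0.4]
opening: 0.999
finger_force: 0.0
```

Request:
send_rows([
  [[0.55,-0.55,0],[0,0,0]],
  [[0.55,-0.55,0],[0,0,0]],
  [[0.55,-0.55,0],[0,0,0]],
  [[0.55,-0.55,0],[0,0,0]],
  [[0.55,-0.55,0],[0,0,0]],
  [[0.55,-0.55,0],[0,0,0]],
])

```text
clock: 1.58
tool_pos: [0.5551, -0.269, 0.2744]
eef_rot: [1.0, -0.001, -0.001, 0.001]
contact_force: [-0.7, 0.3, 0.4]
opening: 1.001
finger_force: 0.0
```

```bash
python3 - <<'E'
from h import *
d=shot("wrist","w1.png"); np.save("w1.npy",d,allow_pickle=True)
s=get_state(); print(s["clock"],np.round(s["tool_pos"],4),R.from_quat(s["eef_rot"]).as_matrix().round(3).tolist())
print(np.array(d["T_tool_cam"]).round(3).tolist())
E
```

```text
1.625 [ 0.5548 -0.2696  0.2745] [[1.0, -0.003, -0.002], [-0.003, -1.0, -0.001], [-0.002, 0.001, -1.0]]
[[-0.001, -0.957, -0.289, 0.074], [1.0, -0.0, -0.001, -0.001], [0.001, -0.289, 0.957, -0.169], [0.0, 0.0, 0.0, 1.0]]
```

Request:
send_rows([
  [[0,-0.95,0.1],[0,0,0]],
  [[0,-0.95,0.1],[0,0,0]],
  [[0,-0.95,0.1],[0,0,0]],
  [[0,-0.95,0.1],[0,0,0]],
  [[0,-0.95,0.1],[0,0,0]],
  [[0,-0.95,0.1],[0,0,0]],
])

```text
clock: 2.38
tool_pos: [0.5559, 0.0197, 0.2447]
eef_rot: [1.0, 0.002, -0.0, -0.0]
contact_force: [1.0, -0.7, -0.5]
opening: 0.997
finger_force: 0.0
```

```bash
python3 - <<'E'
from h import *
d=shot("wrist","w2.png"); np.save("w2.npy",d,allow_pickle=True)
s=get_state(); print(s["clock"],np.round(s["tool_pos"],4),np.round(s["q"],2))
a=cv2.imread("pics/w1.png");cv2.imwrite("pics/w12.png",np.vstack([cv2.resize(a,(480,300)),cv2.resize(d["img"],(480,300))]))
E
```

```text
2.425 [0.5561 0.0168 0.2449] [-0.08  0.56 -0.06  1.74  0.04  0.84 -1.73]
```

View pics/w2.png

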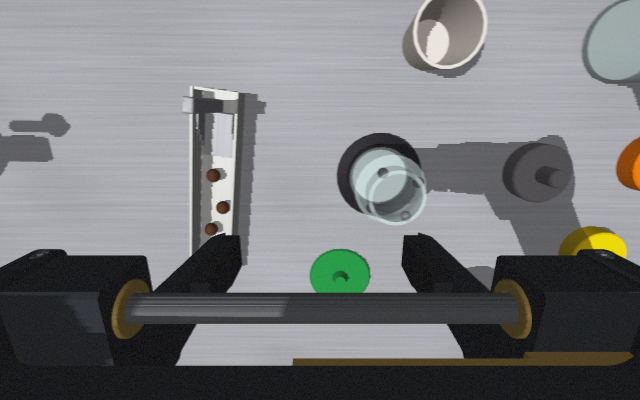

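View pics/w1.png

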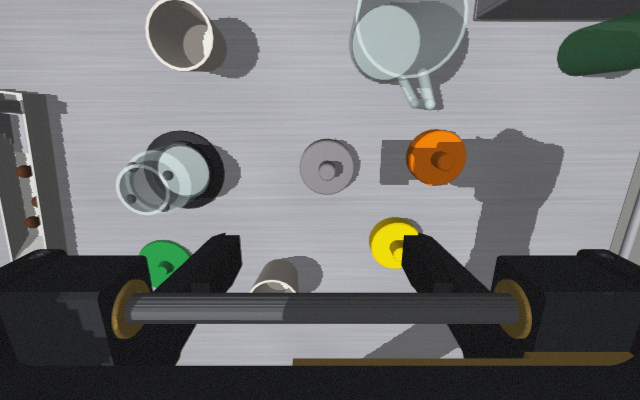

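View w2 shows the tray at column ~215 (nuts at (213,175), (222,207) and (210,229)), the jar ring at (380,173) and the cap in shadow at (538,171). View w1 shows the cap at (327,167) with its knob at (327,171). The fingers hide the lower part, so I'll move above the tray, further back.

Request:
send_rows([
  [[-0.27,-0.46,-0.1],[0,0,0]],
  [[-0.27,-0.46,-0.1],[0,0,0]],
  [[-0.27,-0.46,-0.1],[0,0,0]],
  [[-0.27,-0.46,-0.1],[0,0,0]],
  [[-0.27,-0.46,-0.1],[0,0,0]],
])

```text
clock: 3.05
tool_pos: [0.4765, 0.1527, 0.275]
eef_rot: [1.0, -0.002, 0.0, 0.001]
contact_force: [-0.5, -1.0, 0.6]
opening: 0.994
finger_force: 0.0
```

```bash
python3 - <<'E'
from h import *
d=shot("wrist","w3.png"); np.save("w3.npy",d,allow_pickle=True)
s=get_state(); print(s["clock"],np.round(s["tool_pos"],4))
c=d["img"][0:280,170:470]; cv2.imwrite("pics/w3c.png",cv2.resize(c,None,fx=2,fy=2,interpolation=cv2.INTER_CUBIC))
E
```

```text
3.1 [0.4765 0.1527 0.2748]
```

View pics/w3c.png

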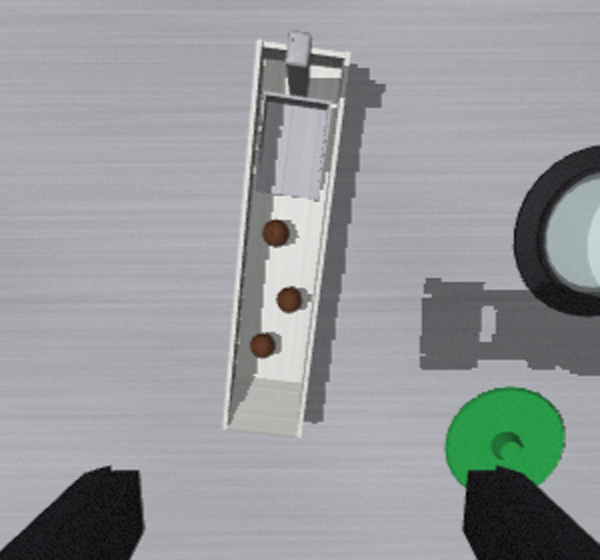

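```bash
python3 - <<'E'
from h import *
d=np.load("w3.npy",allow_pickle=True).item()
P=lambda u,v,z: ray(d,170+u/2,v/2,z)
for n,*a in [("FL",258,41,.035),("FR",350,54,.035),("NL",223,429,.035),("NR",300,437,.035),("rampL",257,376,.003),("rampR",303,381,.003),("lipL",256,192,.005),("lipR",321,200,.005),("bwL",264,95,.029),("bwR",332,105,.029),("hTL",289,32,.105),("hTR",312,36,.105)]: print(n,P(*a).round(4))
hsv=cv2.cvtColor(d["img"],cv2.COLOR_BGR2HSV)
m=((hsv[...,0]<15)&(hsv[...,1]>110)&(hsv[...,2]<140)).astype(np.uint8)
m[:, :270]=0; m[:,340:]=0; m[260:]=0
n,l,st,c=cv2.connectedComponentsWithStats(m)
for i in range(1,n):
    if st[i,4]>30: print("nut",c[i],st[i,4],ray(d,*c[i],.0125).round(4))
g=cv2.cvtColor(d["img"],cv2.COLOR_BGR2GRAY)
print(g[12:50,310:330:2])
# cap/jar from w1, w2
for w in ("w1","w2","w3"):
    D=np.load(w+".npy",allow_pickle=True).item(); G=D["img"].max(2)
    m=(G<45).astype(np.uint8); m[225:]=0; 
    n,l,st,c=cv2.connectedComponentsWithStats(m)
    for i in range(1,n):
        if st[i,4]>300: 
            h=cv2.convexHull(np.argwhere(l==i)[:,::-1].astype(np.int32)); e=cv2.fitEllipse(h) if len(h)>5 else None
            print(w,st[i],e, ray(D,*e[0],.0).round(4) if e else '')
E
```

```text
FL [0.6525 0.1798 0.035 ]
FR [0.6451 0.1233 0.035 ]
NL [0.3995 0.2124 0.035 ]
NR [0.3929 0.1557 0.035 ]
rampL [0.4311 0.1888 0.003 ]
rampR [0.4269 0.1533 0.003 ]
lipL [0.5658 0.1857 0.005 ]
lipR [0.5602 0.1399 0.005 ]
bwL [0.6235 0.1772 0.029 ]
bwR [0.6175 0.1338 0.029 ]
hTL [0.639  0.1595 0.105 ]
hTR [0.6371 0.1479 0.105 ]
nut [307.23275862 115.96551724] 116 [0.5388 0.1729 0.0125]
nut [313.9223301  149.41747573] 103 [0.4918 0.164  0.0125]
nut [300.72164948 172.11340206] 97 [0.4582 0.1841 0.0125]
[[169 167 168 169 170 167 167 166 168 170]
 [168 167 168 169 168 169 169 171 170 169]
 [169 166 163 166 165 168 168 167 170 171]
 [165 169 165 144 138 167 165 168 171 172]
 [170 167 150 170 162 156 135 147 170 168]
 [167 168 140 189 180 174 158 145 168 168]
 [165 164 151 183 180 177 174 155 167 168]
 [167 167 156 127 178 177 177 143 150 170]
 [170 170 162 130 179 179 177 137 173 170]
 [177 177 168 183 179 180 174 132 173 175]
 [223 207 167 183 181 177 174 129 168 167]
 [221 218 173 188 183 175 179 125 169 171]
 [182 213 172 182 178 182 176 126 215 212]
 [ 67  72 171 180 182 180 179 119 222 2
[... 950 characters left out ...]
 [126 154 178 177 174 147  99 133 134 134]
 [ 61  60  86 127 154 178 179 180 167 158]]
w1 [179 140  45  68 981] ((192.9650421142578, 171.76852416992188), (60.361244201660156, 69.2105484008789), 175.4461212158203) [ 0.5342 -0.072   0.    ]
w2 [348 138  72  32 417] ((381.9097595214844, 171.58750915527344), (59.32722473144531, 78.8178482055664), 57.075138092041016) [ 0.5419 -0.0655  0.    ]
w3 [  38   17   40  131 1328] ((57.03894805908203, 78.97343444824219), (14.761907577514648, 149.939697265625), 166.04806518554688) [0.5903 0.523  0.    ]
w3 [ 427   73   71   85 1079] ((468.5516357421875, 114.94712829589844), (78.37937927246094, 89.90274810791016), 41.2838134765625) [ 0.5387 -0.0606  0.    ]
```

The tray origin comes out near (0.537, 0.166) at yaw -7.3°, and its length matches the given size. The scoop is near (0.592, 0.159), and the nuts are at tray x 1, -44 and -80 mm. Before touching anything, I'll dry-run the pouring tilt over the jar to check reach.

Request:
send_rows([
  [[0.23,0.73,0],[0,0,0]],
  [[0.23,0.73,0],[0,0.05,0]],
  [[0.23,0.73,0],[0,0.1,0]],
  [[0.23,0.73,0.1],[0,0.15,0]],
  [[0.23,0.73,0.15],[0,0.2,0]],
  [[0.23,0.73,0.15],[0,0.25,0]],
  [[0.23,0.73,0.15],[0,0.3,0]],
  [[0.23,0.73,0.15],[0,0.3,0]],
  [[0.23,0.73,0.15],[0,0.3,0]],
])

```text
clock: 4.22
tool_pos: [0.5688, -0.0948, 0.3437]
eef_rot: [0.943, 0.012, 0.333, -0.022]
contact_force: [-0.2, -0.5, 0.1]
opening: 1.0
finger_force: 0.0
```

```bash
python3 - <<'E'
from h import *
s=get_state(); print(s["clock"],np.round(s["q"],2),np.round(s["tool_pos"],3),R.from_quat(s["eef_rot"]).as_matrix().round(2).tolist())
d=np.load("w3.npy",allow_pickle=True).item(); print(ray(d,319.5,24,.105).round(4))
# ring: sample boundary dark/light from outside along radial directions in world, z=0.. foot ring top unknown height
def ringfit(d,c0,z,ubox):
    g=d["img"].max(2).astype(np.uint8); pts=[]
    for a in np.radians(np.arange(0,360,4)):
        prof=[]
        rs=np.arange(.075,.045,-.0005)
        for r in rs:
            u,v=proj(d,[c0[0]+r*np.cos(a),c0[1]+r*np.sin(a),z])
            prof.append(int(g[int(round(v)),int(round(u))]) if 0<=u<639 and 0<=v<240 else -1)
        prof=np.array(prof)
        if prof.min()<0: continue
        if prof[:5].min()<130: continue
        k=np.where(prof<85)[0]
        if len(k): pts.append([c0[0]+rs[k[0]]*np.cos(a),c0[1]+rs[k[0]]*np.sin(a)])
    pts=np.array(pts); 
    for _ in range(3):
        A=np.c_[2*pts,np.ones(len(pts))]; x=np.linalg.lstsq(A,(pts**2).sum(1),rcond=None)[0]
        r=np.sqrt(x[2]+x[0]**2+x[1]**2); e=abs(np.hypot(*(pts-x[:2]).T)-r); pts=pts[e<.002]
    return x[:2].round(4),r.round(4),len(pts)
for w in("w1","w2","w3"):
    D=np.load(w+".npy",allow_pickle=True).item()
    for z in (0,.01): print(w,z,ringfit(D,[.537,-.064],z,None))
    print([proj(D,[.537,-.064,.112]).round(0)])
# cap in w1
D=np.load("w1.npy",allow_pickle=True).item(); print(D["img"][160:180:4,290:365:5].max(2))
E
```

```text
4.225 [ 0.62  0.31 -0.57  2.19  1.25  0.04 -2.65] [ 0.569 -0.095  0.344] [[0.78, 0.04, 0.63], [0.01, -1.0, 0.05], [0.63, -0.03, -0.78]]
[0.6318 0.1545 0.105 ]
w1 0 (array([ 0.5366, -0.06  ]), np.float64(0.0598), 48)
w1 0.01 (array([ 0.5385, -0.0642]), np.float64(0.0586), 53)
[array([146., 190.])]
w2 0 (array([ 0.5374, -0.0604]), np.float64(0.0589), 54)
w2 0.01 (array([ 0.5393, -0.0586]), np.float64(0.0578), 53)
[array([401., 198.])]
w3 0 (array([ 0.5363, -0.0604]), np.float64(0.0601), 41)
w3 0.01 (array([ 0.5365, -0.056 ]), np.float64(0.059), 42)
[array([521., 119.])]
[[176 177 158 153 156 152 151 133 149 146 151 152 151 102 124]
 [177 176 142 154 154 151  91 115  83  87  85 151 154 101 143]
 [178 177 142 151 154 152 141 151 149  91  88 151 150 106 174]
 [182 178 140 153 152 153 149 152 149  90  85 149 150 102 183]
 [180 180 171 152 150 150 133 152 150  93 150 149 148 100 181]]
```

The mouth-towards-robot pour runs into the q6/q7 limits, stopping at a 39° tilt. The jar centre fits well at (0.5366, -0.0603), ring radius 59.8 mm. I'll try pouring with the tool yawed 90°.

```bash
cat >> h.py <<'E'
TIN=np.array([.038,0,.059])  # TCP in scoop frame
def tool(psi,th):  # psi tool-x yaw deg, th lip-down tilt deg
    return R.from_euler('z',psi,degrees=True)*R.from_quat([1,0,0,0])*R.from_euler('y',th,degrees=True)
def scoopR(psi,th): return tool(psi,th)*R.from_quat([1,0,0,0])
def tcp_lip(lip,psi,th): return np.array(lip)+scoopR(psi,th).apply(TIN+[.03,0,0])
E
python3 - <<'E'
from h import *
print(move([.5366,0,.30],tool(90,0)))
print(tcp_lip([0,0,0],0,50),tcp_lip([0,0,0],0,-10), scoopR(0,50).apply([-1,0,0]))
E
```

```text
(array([-0.1725, -0.3148,  0.0615]), array([ 0.1575, -0.1794, -0.4713]))
[-0.00148706  0.          0.09001549] [0.07721217 0.         0.04629558] [-0.64278761  0.         -0.76604444]
```

Request:
send_rows([
  [[-0.17,-0.31,0.06],[0.157,-0.18,-0.47]],
  [[-0.17,-0.31,0.06],[0.157,-0.18,-0.47]],
  [[-0.17,-0.31,0.06],[0.157,-0.18,-0.47]],
  [[-0.17,-0.31,0.06],[0.157,-0.18,-0.47]],
  [[-0.17,-0.31,0.06],[0.157,-0.18,-0.47]],
  [[-0.17,-0.31,0.06],[0.157,-0.18,-0.47]],
  [[-0.17,-0.31,0.06],[0.157,-0.18,-0.47]],
  [[-0.17,-0.31,0.06],[0.157,-0.18,-0.47]],
  [[-0.17,-0.31,0.06],[0.157,-0.18,-0.47]],
  [[-0.17,-0.31,0.06],[0.157,-0.18,-0.47]],
])

```text
clock: 5.48
tool_pos: [0.5377, -0.0001, 0.2997]
eef_rot: [0.708, 0.706, -0.001, -0.002]
contact_force: [-0.4, -0.7, -0.3]
opening: 0.996
finger_force: 0.0
```

```bash
python3 - <<'E'
from h import *
s=get_state(); print(s["clock"],np.round(s["q"],2),np.round(s["tool_pos"],3),R.from_quat(s["eef_rot"]).as_matrix().round(2).tolist())
print(move([.5366,-.05,.22],tool(90,50)))
E
```

```text
5.475 [ 0.61  0.78 -1.35  1.68  0.78  1.34 -0.88] [ 0.538 -0.     0.3  ] [[0.0, 1.0, -0.0], [1.0, -0.0, 0.0], [0.0, -0.0, -1.0]]
(array([-0.1666, -0.0022,  0.2655]), array([-0.0007,  0.2777, -0.0015]))
```

Request:
send_rows([
  [[0,0,0],[0,0.06,0]],
  [[-0.08,0,0.1],[0,0.12,0]],
  [[-0.17,0,0.27],[0,0.18,0]],
  [[-0.17,0,0.27],[0,0.24,0]],
  [[-0.17,0,0.27],[0,0.3,0]],
  [[-0.17,0,0.27],[0,0.3,0]],
])

```text
clock: 6.22
tool_pos: [0.5362, -0.054, 0.2139]
eef_rot: [0.635, 0.624, 0.32, -0.323]
contact_force: [-0.5, 0.7, -0.7]
opening: 0.998
finger_force: 0.0
```

```bash
python3 - <<'E'
from h import *
s=get_state(); print(s["clock"],np.round(s["q"],2),np.round(s["tool_pos"],3),R.from_quat(s["eef_rot"]).as_matrix().round(2).tolist())
print(move([.52,.10,.25],tool(60,0)))
E
```

```text
6.225 [ 1.09  1.31 -1.44  1.62  0.38  1.09 -0.2 ] [ 0.536 -0.054  0.214] [[0.02, 1.0, 0.0], [0.59, -0.01, 0.81], [0.81, -0.01, -0.59]]
(array([ 0.3974, -0.0614,  0.3452]), array([-0.0799, -0.293 ,  0.149 ]))
```

```bash
python3 - <<'E'
from h import *
print(move([.631,.1543,.19],tool(-7.3,0)))
E
```

```text
(array([0.3471, 0.3086, 0.6103]), array([-0.2536, -0.2212,  0.4908]))
```

Request:
send_rows([
  [[0.347,0.309,0.61],[-0.254,-0.221,0.491]],
  [[0.347,0.309,0.61],[-0.254,-0.221,0.491]],
  [[0.347,0.309,0.61],[-0.254,-0.221,0.491]],
  [[0.347,0.309,0.61],[-0.254,-0.221,0.491]],
  [[0.347,0.309,0.61],[-0.254,-0.221,0.491]],
  [[0.347,0.309,0.61],[-0.254,-0.221,0.491]],
  [[0.347,0.309,0.61],[-0.254,-0.221,0.491]],
  [[0.347,0.309,0.61],[-0.254,-0.221,0.491]],
  [[0.347,0.309,0.61],[-0.254,-0.221,0.491]],
  [[0.347,0.309,0.61],[-0.254,-0.221,0.491]],
  [[0.347,0.309,0.61],[-0.254,-0.221,0.491]],
  [[0.347,0.309,0.61],[-0.254,-0.221,0.491]],
])

```text
clock: 7.72
tool_pos: [0.629, 0.1597, 0.1973]
eef_rot: [0.998, -0.058, 0.006, 0.0]
contact_force: [0.3, -0.8, 0.2]
opening: 0.999
finger_force: 0.0
```

```bash
python3 - <<'E'
from h import *
s=get_state(); print(s["clock"],np.round(s["q"],2),np.round(s["tool_pos"],4))
print(move([.631,.1543,.062],tool(-7.3,0)))
d=shot("wrist"); print([proj(d,p).round(0) for p in ([.631,.1543,.105],[.537,.166,.003])])
c=d["img"][0:280,170:470]; cv2.imwrite("pics/w4c.png",cv2.resize(c,None,fx=2,fy=2,interpolation=cv2.INTER_CUBIC))
E
```

```text
7.725 [-0.24  0.73 -0.14  1.52  0.13  0.89 -2.12] [0.629  0.1597 0.1973]
(array([0.0039, 0.0174, 0.4511]), array([-0.0001, -0.0035,  0.0037]))
[array([328., 189.]), array([325., 238.])]
```

View pics/w4c.png

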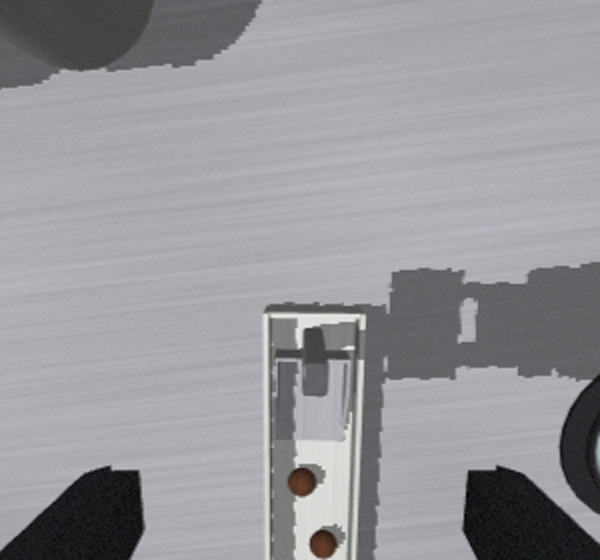

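The handle top appears at crop (315,379), matching its prediction of (316,378). Descending to grasp.

Request:
send_rows([
  [[0.004,0.017,0.15],[0,-0.004,0.004]],
  [[0.004,0.017,0.3],[0,-0.004,0.004]],
  [[0.004,0.017,0.4],[0,-0.004,0.004]],
  [[0.004,0.017,0.45],[0,-0.004,0.004]],
  [[0.004,0.017,0.45],[0,-0.004,0.004]],
])

```text
clock: 8.4
tool_pos: [0.6311, 0.1537, 0.0611]
eef_rot: [0.998, -0.066, -0.002, 0.0]
contact_force: [0.5, 0.2, 0.7]
opening: 1.0
finger_force: 0.0
```

Request:
send_rows([
  [[0,0,0],[0,0,0]],
  [[0,0,0],[0,0,0]],
  [[0,0,0],[0,0,0]],
  [[0,0,0],[0,0,0]],
  [[0,0,0],[0,0,0]],
  [[0,0,0],[0,0,0]],
], fingers=0, newtons=55)

```text
clock: 9.15
tool_pos: [0.6316, 0.1546, 0.0614]
eef_rot: [0.998, -0.065, -0.001, 0.0]
contact_force: [0.3, -0.1, -0.1]
opening: 0.347
finger_force: 0.0
```

```bash
python3 - <<'E'
from h import *
s=get_state(); print(s["clock"],np.round(s["q"],2),np.round(s["tool_pos"],4),R.from_quat(s["eef_rot"]).as_matrix().round(3).tolist(),s["opening"]*88,s["finger_force"],s["contact_force"])
E
```

```text
9.15 [-0.25  0.92 -0.12  1.59  0.16  0.64 -2.15] [0.6316 0.1546 0.0614] [[0.991, -0.131, -0.003], [-0.131, -0.991, 0.0], [-0.003, 0.0, -1.0]] 30.568894378747217 0.0 [ 0.30488321 -0.11705707 -0.07305034]
```

Request:
send_rows([
  [[0,0,0],[0,0,0]],
  [[0,0,0],[0,0,0]],
  [[0,0,0],[0,0,0]],
  [[0,0,0],[0,0,0]],
])

```text
clock: 9.65
tool_pos: [0.6317, 0.1546, 0.0613]
eef_rot: [0.998, -0.065, -0.001, 0.0]
contact_force: [-0.3, -0.3, 0.3]
opening: 0.128
finger_force: 55.0
```

Request:
send_rows([
  [[-0.03,0,0],[0,0,0]],
  [[-0.06,0,0],[0,0,0]],
  [[-0.1,0,0],[0,0,0]],
  [[-0.14,0,0],[0,0,0]],
  [[-0.18,0,0],[0,0,0]],
  [[-0.22,0,0],[0,0,0]],
  [[-0.26,0,0],[0,0,0]],
  [[-0.3,0,0],[0,0,0]],
  [[-0.34,0,0],[0,0,0]],
  [[-0.38,0,0],[0,0,0]],
  [[-0.4,0,0],[0,0,0]],
  [[-0.4,0,0],[0,0,0]],
])

```text
clock: 11.15
tool_pos: [0.5123, 0.1705, 0.0618]
eef_rot: [0.998, -0.065, -0.002, 0.0]
contact_force: [0.6, 0.1, -1.2]
opening: 0.131
finger_force: 55.0
```

```bash
python3 - <<'E'
from h import *
s=get_state(); print(s["clock"],np.round(s["q"],2),np.round(s["tool_pos"],4),s["opening"]*88,s["finger_force"],s["contact_force"])
d=shot("scene"); u,v=proj(d,[.47,.175,.03]).astype(int); print(u,v)
c=d["img"][max(0,v-60):v+60,u-80:u+80]; cv2.imwrite("pics/s5.png",cv2.resize(c,None,fx=4,fy=4,interpolation=cv2.INTER_CUBIC))
E
```

```text
11.15 [-0.36  0.82 -0.08  1.94  0.16  0.39 -2.26] [0.5123 0.1705 0.0618] 11.518416991694698 54.98610595241189 [ 0.56815996  0.07114012 -1.18438397]
434 254
```

View pics/s5.png

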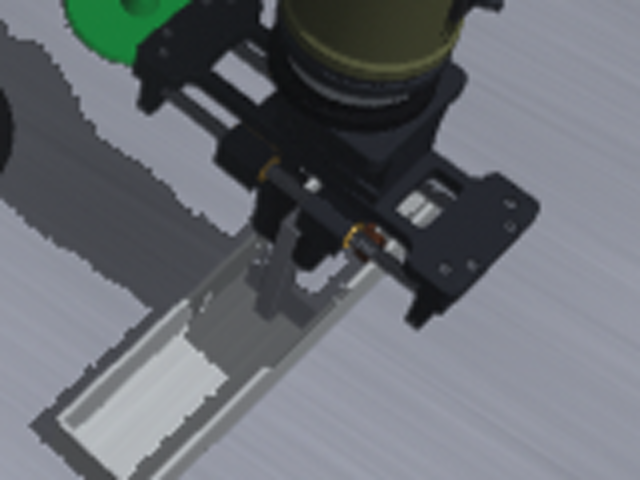

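The scoop is gripped (11.5 mm opening) and the nuts have been pushed towards the ramp, hidden under the gripper. Next: advance, then tilt up along the ramp.

Request:
send_rows([
  [[-0.025,0,0],[0,0,0]],
  [[-0.045,0,0],[0,0,0]],
  [[-0.053,0,0],[0,0,0]],
  [[-0.054,0.001,0],[0,-0.016,0]],
  [[-0.055,0.0,0.003],[0,-0.033,0]],
  [[-0.058,0,0.005],[0,-0.05,0]],
  [[-0.06,0,0.008],[0,-0.067,0]],
  [[-0.064,0,0.013],[0,-0.09,0]],
  [[-0.069,0,0.018],[0,-0.111,0]],
  [[-0.069,0,0.018],[0,-0.111,0]],
  [[-0.061,0,-0.009],[0,-0.139,0]],
  [[-0.061,0,-0.009],[0,-0.139,0]],
])

```text
clock: 12.7
tool_pos: [0.4959, 0.1723, 0.064]
eef_rot: [0.974, -0.065, -0.216, -0.014]
contact_force: [-0.5, -0.1, -2.0]
opening: 0.129
finger_force: 55.0
```

```bash
python3 - <<'E'
from h import *
s=get_state(); print(s["clock"],np.round(s["q"],2),np.round(s["tool_pos"],4),s["opening"]*88,s["contact_force"],R.from_quat(s["eef_rot"]).as_matrix().round(3).tolist())
for n in("scene","top","wrist"):
    d=shot(n); hsv=cv2.cvtColor(d["img"],cv2.COLOR_BGR2HSV)
    m=((hsv[...,0]<15)&(hsv[...,1]>110)&(hsv[...,2]<140)).astype(np.uint8)
    k,l,st,c=cv2.connectedComponentsWithStats(m)
    print(n,[(c[i].round(),st[i,4]) for i in range(1,k) if 10<st[i,4]<400], proj(d,[.44,.18,.03]).round())
E
```

```text
12.7 [-0.16  0.98 -0.27  1.56  0.03  1.01 -2.08] [0.4959 0.1723 0.064 ] 11.338908701578468 [-0.54040316 -0.05473286 -2.00791483] [[0.898, -0.132, -0.419], [-0.12, -0.991, 0.056], [-0.423, 0.0, -0.906]]
scene [(array([214., 152.]), np.int32(24)), (array([232., 160.]), np.int32(29)), (array([212., 166.]), np.int32(48)), (array([176., 230.]), np.int32(218)), (array([134., 238.]), np.int32(21)), (array([218., 272.]), np.int32(48))] [444. 247.]
top [(array([357., 122.]), np.int32(78)), (array([  2., 133.]), np.int32(20)), (array([ 12., 135.]), np.int32(79)), (array([ 27., 145.]), np.int32(23)), (array([  5., 207.]), np.int32(16)), (array([ 11., 215.]), np.int32(44)), (array([ 26., 215.]), np.int32(16)), (array([ 18., 223.]), np.int32(12)), (array([ 20., 231.]), np.int32(49))] [224. 234.]
wrist [(array([304., 231.]), np.int32(98)), (array([338., 231.]), np.int32(96))] [322. 244.]
```

Request:
send_rows([
  [[-0.03,0,-0.06],[0,0,0]],
  [[-0.075,0,-0.16],[0,0,0]],
  [[-0.12,0,-0.26],[0,0,0]],
  [[-0.14,0,-0.3],[0,0,0]],
  [[-0.14,0,-0.3],[0,0,0]],
])

```text
clock: 13.48
tool_pos: [0.4951, 0.1729, 0.1648]
eef_rot: [0.974, -0.064, -0.217, -0.014]
contact_force: [0.7, 0.6, -1.9]
opening: 0.125
finger_force: 55.0
```

```bash
python3 - <<'E'
from h import *
s=get_state(); print(s["clock"],np.round(s["q"],2),np.round(s["tool_pos"],4),s["contact_force"])
a=shot("wrist")["img"][130:290,200:440]; d=shot("scene"); u,v=proj(d,[.45,.18,.1]).astype(int); print(u,v)
b=d["img"][v-60:v+60,u-90:u+90]
cv2.imwrite("pics/l6.png",np.vstack([cv2.resize(a,(480,320),interpolation=2),cv2.resize(b,(420,280),interpolation=2)] if 0 else [cv2.resize(a,(420,280),interpolation=2),cv2.resize(b,(420,280),interpolation=2)]))
E
```

```text
13.475 [-0.15  0.84 -0.29  1.52 -0.    1.18 -2.09] [0.4951 0.1729 0.1648] [ 0.65568159  0.62380258 -1.85398052]
448 232
```

View pics/l6.png

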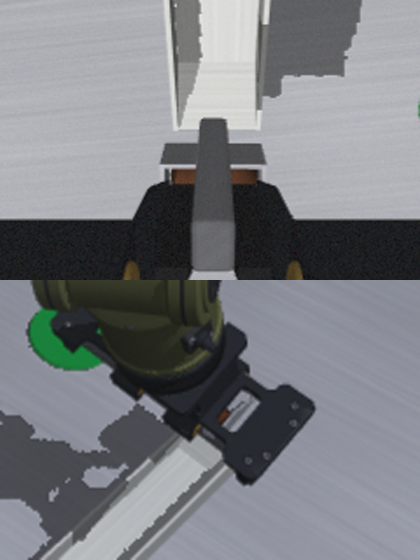

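The tray is empty in both views, and brown nuts sit behind the scoop's back wall on both sides of the handle. Next: carry with a constant lip-up tilt and yaw to 90°.

```bash
python3 - <<'E'
from h import *
print(move(tcp_lip([.5366,.0,.19],90,-25),tool(90,-25)), tcp_lip([.5366,.0,.19],90,-25))
E
```

```text
(array([ 0.0874,  0.2653, -0.2309]), array([-0.2297,  0.0013, -0.4905])) [0.5366     0.08656341 0.21473412]
```

Request:
send_rows([
  [[0.004,0.01,-0.04],[-0.011,0,-0.025]],
  [[0.01,0.03,-0.09],[-0.034,0,-0.074]],
  [[0.02,0.06,-0.13],[-0.057,0,-0.123]],
  [[0.03,0.09,-0.17],[-0.08,0,-0.172]],
  [[0.04,0.12,-0.2],[-0.103,0,-0.221]],
  [[0.05,0.15,-0.22],[-0.126,0,-0.27]],
  [[0.06,0.18,-0.23],[-0.149,0.001,-0.319]],
  [[0.07,0.21,-0.23],[-0.172,0.001,-0.368]],
  [[0.08,0.24,-0.23],[-0.195,0.001,-0.417]],
  [[0.085,0.26,-0.23],[-0.215,0.001,-0.46]],
  [[0.087,0.265,-0.23],[-0.23,0.001,-0.49]],
  [[0.087,0.265,-0.23],[-0.23,0.001,-0.49]],
])

```text
clock: 15.08
tool_pos: [0.5356, 0.0868, 0.2141]
eef_rot: [0.69, 0.69, -0.154, 0.153]
contact_force: [-0.4, -0.1, -0.5]
opening: 0.131
finger_force: 55.0
```

```bash
python3 - <<'E'
from h import *
s=get_state(); print(s["clock"],np.round(s["q"],2),np.round(s["tool_pos"],4),s["contact_force"],R.from_quat(s["eef_rot"]).as_matrix().round(3).tolist())
print(move(tcp_lip([.5366,-.047,.135],90,-8),tool(90,-8)))
T0=tcp_lip([.5366,-.047,.135],90,-8); Q=tool(90,-8)
for lz,th in((.128,-8),(.124,0),(.123,10),(.123,20),(.123,30),(.123,40),(.123,50),(.125,58)):
    p=tcp_lip([.5366,-.047,lz],90,th); print(th,(Q.inv().apply(p-T0)/.3).round(3),round((th+8)/180,3))
E
```

```text
15.075 [-0.18  0.72 -0.54  1.71  0.74  1.21 -1.08] [0.5356 0.0868 0.2141] [-0.44529405 -0.08791499 -0.51512938] [[0.0, 1.0, -0.002], [0.906, -0.001, -0.424], [-0.424, -0.002, -0.906]]
(array([-0.1332,  0.0039,  0.1734]), array([-0.0006,  0.0949, -0.0002]))
-8 [ 0.003 -0.     0.023] 0.0
0 [-0.024  0.     0.007] 0.044
10 [-0.066  0.    -0.021] 0.1
20 [-0.113  0.    -0.044] 0.156
30 [-0.164  0.    -0.058] 0.211
40 [-0.216  0.    -0.064] 0.267
50 [-0.268  0.    -0.06 ] 0.322
58 [-0.309  0.    -0.057] 0.367
```

```bash
cat >> h.py <<'E'
def nuts(n):
    d=shot(n); hsv=cv2.cvtColor(d["img"],cv2.COLOR_BGR2HSV)
    m=((hsv[...,0]<15)&(hsv[...,1]>90)&(hsv[...,2]<150)).astype(np.uint8)
    k,l,st,c=cv2.connectedComponentsWithStats(m)
    return d,[(c[i].round().astype(int).tolist(),int(st[i,4])) for i in range(1,k) if 3<st[i,4]<400]
E
python3 - <<'E'
from h import *
pan=scoopR(90,-25).apply([.05,0,.012])+[.5366,0,.19]
for n in("scene","top","wrist"):
    d,b=nuts(n); print(n,proj(d,pan).round(),[x for x in b if np.hypot(*(np.array(x[0])-proj(d,pan)))<60])
E
```

```text
scene [376. 204.] [([371, 198], 23), ([373, 205], 6)]
top [261. 195.] []
wrist [322. 231.] [([304, 231], 109), ([339, 230], 103)]
```

The nuts are still in the pan. Moving to the pre-pour pose above the jar.

Request:
send_rows([
  [[-0.03,0,0.03],[0,0.02,0]],
  [[-0.07,0.002,0.08],[0,0.05,0]],
  [[-0.11,0.004,0.13],[0,0.075,0]],
  [[-0.133,0.004,0.173],[0,0.095,0]],
  [[-0.133,0.004,0.173],[0,0.095,0]],
  [[-0.133,0.004,0.173],[0,0.095,0]],
])

```text
clock: 15.98
tool_pos: [0.5385, 0.0303, 0.1852]
eef_rot: [0.706, 0.705, -0.048, 0.049]
contact_force: [0.1, 0.6, -1.0]
opening: 0.13
finger_force: 55.0
```

```bash
python3 - <<'E'
from h import *
s=get_state(); print(s["clock"],np.round(s["q"],2),np.round(s["tool_pos"],4),tcp_lip([.5366,-.047,.135],90,-8).round(4),R.from_quat(s["eef_rot"]).as_matrix().round(3).tolist())
for n in("scene","wrist"):
    d,b=nuts(n); print(n,proj(d,[.537,-.01,.14]).round(),[x for x in b if np.hypot(*(np.array(x[0])-proj(d,[.537,-.01,.14])))<70])
E
```

```text
15.975 [ 0.15  0.69 -0.65  1.83  0.69  0.91 -0.87] [0.5385 0.0303 0.1852] [0.5366 0.0285 0.184 ] [[0.001, 1.0, 0.002], [0.99, -0.001, -0.138], [-0.138, 0.002, -0.99]]
scene [351. 201.] []
wrist [320. 247.] [([304, 230], 102), ([337, 231], 76)]
```

Request:
send_rows([
  [[0,-0.005,0.023],[0,0,0]],
  [[-0.024,-0.005,0.007],[0,0.044,0]],
  [[-0.066,-0.005,-0.021],[0,0.1,0]],
  [[-0.113,-0.005,-0.044],[0,0.156,0]],
  [[-0.164,-0.005,-0.058],[0,0.211,0]],
  [[-0.216,-0.005,-0.064],[0,0.267,0]],
  [[-0.268,-0.005,-0.06],[0,0.322,0]],
  [[-0.3,-0.005,-0.057],[0,0.36,0]],
  [[-0.3,-0.005,-0.057],[0,0.36,0]],
  [[-0.3,-0.005,-0.057],[0,0.36,0]],
  [[-0.3,-0.005,-0.057],[0,0.36,0]],
])

```text
clock: 17.45
tool_pos: [0.5364, -0.0559, 0.2162]
eef_rot: [0.621, 0.624, 0.336, -0.335]
contact_force: [0.1, -0.6, -0.9]
opening: 0.13
finger_force: 55.0
```

```bash
python3 - <<'E'
from h import *
s=get_state(); print(s["clock"],np.round(s["q"],2),np.round(s["tool_pos"],4),tcp_lip([.5366,-.047,.125],90,58).round(4),R.from_quat(s["eef_rot"]).as_matrix().round(3).tolist(),s["contact_force"],s["opening"]*88)
for n in("scene","top","wrist"):
    d,b=nuts(n); print(n,proj(d,[.5366,-.0603,.015]).round(),[x for x in b if np.hypot(*(np.array(x[0])-proj(d,[.5366,-.0603,.015])))<90])
E
```

```text
17.45 [ 1.06  1.23 -1.26  1.6   0.15  1.05  0.05] [ 0.5364 -0.0559  0.2162] [ 0.5366 -0.061   0.2139] [[-0.005, 1.0, -0.0], [0.549, 0.003, 0.836], [0.836, 0.004, -0.549]] [ 0.10912831 -0.56924556 -0.89012913] 11.403159779915908
scene [333. 222.] []
top [307. 201.] []
wrist [321. 333.] []
```

```bash
python3 - <<'E'
from h import *
print(move(tcp_lip([.5366,.02,.2],90,5),tool(90,5)), move([.5366,-.05,.26]))
E
```

```text
(array([0.3926, 0.0013, 0.2986]), array([ 0.0006, -0.2873,  0.0008])) (array([ 0.137 ,  0.0008, -0.0622]), array([0., 0., 0.]))
```

Request:
send_rows([
  [[0.13,0,-0.06],[0,0,0]],
  [[0.2,0,0.06],[0,-0.06,0]],
  [[0.28,0,0.15],[0,-0.12,0]],
  [[0.34,0,0.22],[0,-0.17,0]],
  [[0.39,0,0.3],[0,-0.23,0]],
  [[0.39,0,0.3],[0,-0.287,0]],
  [[0.39,0,0.3],[0,-0.287,0]],
])

```text
clock: 18.48
tool_pos: [0.5356, 0.0899, 0.2662]
eef_rot: [0.702, 0.711, 0.035, -0.031]
contact_force: [0.8, 0.4, -1.5]
opening: 0.129
finger_force: 55.0
```

```bash
python3 - <<'E'
from h import *
s=get_state(); print(s["clock"],np.round(s["q"],2),np.round(s["tool_pos"],4))
W=nuts("wrist"); print("wrist",[x for x in W[1] if x[0][1]<260])
d=shot("scene"); t=shot("top"); 
u,v=proj(d,[.5366,-.0603,.05]).astype(int); a=d["img"][v-45:v+45,u-60:u+60]
cv2.imwrite("pics/p9.png",np.vstack([cv2.resize(a,(520,390),interpolation=2),cv2.resize(W[0]["img"],(520,210))[:,:]]))
E
```

```text
18.475 [ 0.3   0.61 -0.83  1.75  0.44  0.95 -0.67] [0.5356 0.0899 0.2662]
wrist []
```

View pics/p9.png

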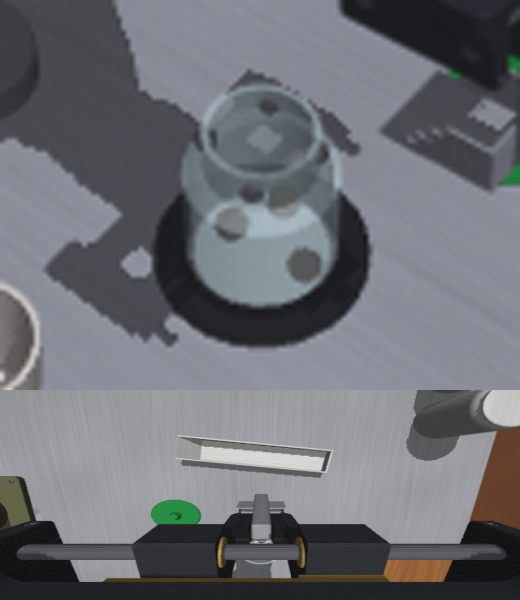

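The jar holds all three nuts, seen at crop (233,223), (285,203) and (303,265), and the tray is empty. Next: return the scoop.

```bash
python3 - <<'E'
from h import *
print(move([.6215,.156,.13],tool(-7.4,0)))
E
```

```text
(array([0.2122, 0.2837, 0.4638]), array([-0.0244, -0.0216,  0.5399]))
```

Request:
send_rows([
  [[0.05,0.05,0.05],[-0.002,-0.002,0.054]],
  [[0.1,0.1,0.1],[-0.005,-0.004,0.108]],
  [[0.15,0.17,0.15],[-0.007,-0.006,0.162]],
  [[0.2,0.24,0.2],[-0.01,-0.009,0.216]],
  [[0.21,0.28,0.25],[-0.012,-0.011,0.27]],
  [[0.21,0.284,0.3],[-0.015,-0.013,0.324]],
  [[0.212,0.284,0.35],[-0.017,-0.015,0.378]],
  [[0.212,0.284,0.38],[-0.02,-0.017,0.432]],
  [[0.212,0.284,0.4],[-0.022,-0.019,0.486]],
  [[0.212,0.284,0.42],[-0.024,-0.022,0.54]],
  [[0.212,0.284,0.44],[-0.024,-0.022,0.54]],
  [[0.212,0.284,0.46],[-0.024,-0.022,0.54]],
])

```text
clock: 20.12
tool_pos: [0.6221, 0.1552, 0.1306]
eef_rot: [0.998, -0.064, -0.001, -0.0]
contact_force: [0.2, -1.2, -1.4]
opening: 0.126
finger_force: 55.0
```

Request:
send_rows([
  [[0,0,0],[0,0,0]],
  [[0,0,0],[0,0,0]],
])

```text
clock: 20.38
tool_pos: [0.6222, 0.1569, 0.1317]
eef_rot: [0.998, -0.064, -0.0, -0.0]
contact_force: [0.1, -0.1, -0.6]
opening: 0.131
finger_force: 55.0
```

```bash
python3 - <<'E'
from h import *
s=get_state(); print(s["clock"],np.round(s["q"],2),np.round(s["tool_pos"],4))
print(move([.6215,.156,.063],tool(-7.4,0)))
E
```

```text
20.375 [-0.22  0.81 -0.19  1.59  0.2   0.76 -2.19] [0.6222 0.1569 0.1317]
(array([-0.0019,  0.0033,  0.2289]), array([-0.0002,  0.0001,  0.0004]))
```

Request:
send_rows([
  [[-0.002,0.003,0.05],[0,0,0]],
  [[-0.002,0.003,0.12],[0,0,0]],
  [[-0.002,0.003,0.17],[0,0,0]],
  [[-0.002,0.003,0.2],[0,0,0]],
  [[-0.002,0.003,0.215],[0,0,0]],
  [[-0.002,0.003,0.225],[0,0,0]],
  [[-0.002,0.003,0.23],[0,0,0]],
  [[-0.002,0.003,0.23],[0,0,0]],
])

```text
clock: 21.38
tool_pos: [0.6215, 0.1564, 0.0629]
eef_rot: [0.998, -0.064, -0.0, -0.0]
contact_force: [0.2, 0.4, -1.2]
opening: 0.129
finger_force: 55.0
```

Request:
send_rows([
  [[0,0,0.003],[0,0,0]],
  [[0,0,0.006],[0,0,0]],
  [[0,0,0.006],[0,0,0]],
])

```text
clock: 21.75
tool_pos: [0.6219, 0.1563, 0.0613]
eef_rot: [0.998, -0.064, 0.0, -0.0]
contact_force: [0.8, -0.2, 2.3]
opening: 0.134
finger_force: 55.0
```

Request:
send_rows([
  [[0,0,0],[0,0,0]],
  [[0,0,0],[0,0,0]],
  [[0,0,0],[0,0,0]],
  [[0,0,0],[0,0,0]],
  [[0,0,0],[0,0,0]],
], fingers=0.6, newtons=30)

```text
clock: 22.38
tool_pos: [0.6213, 0.1563, 0.0608]
eef_rot: [0.998, -0.064, -0.0, -0.0]
contact_force: [0.5, -0.2, -0.6]
opening: 0.601
finger_force: 0.0
```

Request:
send_rows([
  [[0,0,-0.1],[0,0,0]],
  [[0,0,-0.25],[0,0,0]],
  [[0,0,-0.4],[0,0,0]],
  [[-0.05,0,-0.5],[0,0,0]],
  [[-0.1,0,-0.5],[0,0,0]],
  [[-0.1,0,-0.5],[0,0,0]],
], fingers=1)

```text
clock: 23.12
tool_pos: [0.5909, 0.1604, 0.2113]
eef_rot: [0.998, -0.064, -0.0, -0.0]
contact_force: [0.5, 0.6, 0.1]
opening: 0.997
finger_force: 0.0
```

```bash
python3 - <<'E'
from h import *
s=get_state(); print(s["clock"],np.round(s["q"],2),np.round(s["tool_pos"],4),s["opening"])
d=shot("wrist","w10.png"); np.save("w10.npy",d,allow_pickle=True)
g=cv2.cvtColor(d["img"],cv2.COLOR_BGR2GRAY)
# predicted scoop features
o=np.array([.6215,.1564,0])-R.from_euler('z',-7.4,degrees=True).apply([.038,0,0]); o[2]=.003
S=R.from_euler('z',-7.4,degrees=True)
for p in([.038,0,.105],[-.03,-.022,.002],[-.03,.022,.002],[.029,-.022,.026],[.029,.022,.026]): print(p,proj(d,o+S.apply(p)).round(1))
# cap: fit from w1 : knob top and outer disc
D=np.load("w1.npy",allow_pickle=True).item(); hsv=cv2.cvtColor(D["img"],cv2.COLOR_BGR2HSV)
x=D["img"].astype(int); m=((x.max(2)<163)&(x.max(2)>75)).astype(np.uint8); m[:130]=0;m[200:]=0;m[:,:290]=0;m[:,360:]=0
m=cv2.morphologyEx(m,cv2.MORPH_OPEN,np.ones((3,3)));k,l,st,c=cv2.connectedComponentsWithStats(m); i=1+st[1:,4].argmax(); print(st[i])
h=cv2.convexHull(np.argwhere(l==i)[:,::-1].astype(np.int32)); e=cv2.fitEllipse(h); print(e,[ray(D,*e[0],z).round(4) for z in(.013,.026)], 40/.43*.2956)
print(x[150:185,310:346].max(2)[::2,::2])
E
```

```text
23.125 [-0.22  0.68 -0.21  1.61  0.17  0.87 -2.2 ] [0.5909 0.1604 0.2113] 0.9973028014888533
[0.038, 0, 0.105] [322.4 155.5]
[-0.03, -0.022, 0.002] [338.6 194.5]
[-0.03, 0.022, 0.002] [305.4 194.4]
[0.029, -0.022, 0.026] [340.7 152.6]
[0.029, 0.022, 0.026] [303.7 152.6]
[ 299  140   61   55 2642]
((329.1829833984375, 165.70223999023438), (56.17781066894531, 61.79322814941406), 69.3478775024414) [array([ 0.5456, -0.2799,  0.013 ]), array([ 0.5481, -0.2795,  0.026 ])] 27.497674418604646
[[152 154 153 153 153 152 152 150 151 151 152 150 152 151 149 150 151 150]
 [154 151 152 152 154 153 153 153 152 151 150 149 151 152 152 150 152 153]
 [152 152 154 154 153 154 150 151 150 152 151 150 151 151 149 152 151 150]
 [153 151 151 153 150 155 150 152 150 153 151 151 153 151 150 151 152 150]
 [152 152 153 154 152 154 154 150 149 152 153 153 152 150 153 151 150 150]
 [156 150 150 151 152 151 154 142 114 128 149 148 147 146 149 151 151 150]
 [154 155 153 151 154 148  95  70  65  57  60  73  84  85  84  84 150 151]
 [154 153 153 151 152  91  83 111 126 121  83  64  76  86  86  85 150 152]
 [152 152 151 152 144  93 137 147 150 150 140 109  62  87  87  86  98 152]
 [154 153 153 149 131 141 152 152 152 155 149 144 104  83  84  88  93 152]
 [153 155 149 149 136 146 150 155 152 153 152 151 121  83  88  84  99 149]
 [152 153 154 149 149 149 150 152 152 150 149 149 134  90  85  85 104 150]
 [154 152 150 152 148 146 152 152 152 152 150 152 120  88  87 150 153 149]
 [150 152 152 149 150 133 151 150 150 149 150 148  97  95 108 150 150 148]
 [153 151 151 149 152 147 131 149 152 149 142 109 148 147 150 147 150 150]
 [151 153 150 150 154 152 147 139 114 118 129 150 148 150 150 149 148 149]
 [153 147 151 150 147 151 148 153 149 147 149 149 149 149 147 148 151 150]
 [147 153 152 150 151 151 150 151 151 149 149 152 152 149 148 152 148 148]]
```

Request:
send_rows([
  [[0,0.15,-0.05],[0,0,-0.041]],
  [[0,0.35,-0.05],[0,0,-0.041]],
  [[0,0.55,-0.05],[0,0,-0.041]],
  [[0,0.74,-0.05],[0,0,-0.041]],
])

```text
clock: 23.68
tool_pos: [0.5634, -0.0628, 0.2252]
eef_rot: [1.0, -0.0, -0.0, 0.0]
contact_force: [0.6, 0.4, 0.0]
opening: 1.005
finger_force: 0.0
```

Request:
send_rows([
  [[-0.03,0.2,0],[0,0,0]],
  [[-0.06,0.4,0],[0,0,0]],
  [[-0.1,0.6,0],[0,0,0]],
  [[-0.107,0.733,0],[0,0,0]],
  [[-0.107,0.733,0],[0,0,0]],
  [[-0.107,0.733,0],[0,0,0]],
])

```text
clock: 24.42
tool_pos: [0.5317, -0.2793, 0.2252]
eef_rot: [1.0, 0.0, -0.0, -0.001]
contact_force: [-0.3, 0.6, -0.4]
opening: 0.996
finger_force: 0.0
```

```bash
python3 - <<'E'
from h import *
s=get_state(); print(s["clock"],np.round(s["q"],2),np.round(s["tool_pos"],4))
d=shot("wrist","w11.png"); np.save("w11.npy",d,allow_pickle=True)
D=np.load("w1.npy",allow_pickle=True).item(); print("w1 knob",ray(D,326.7,172,.054).round(4), proj(d,ray(D,326.7,172,.054)).round())
W=np.load("w10.npy",allow_pickle=True).item()["img"][100:240,260:390]
u,v=proj(d,[.546,-.28,.04]).astype(int); c=d["img"][v-70:v+70,u-65:u+65]; print(u-65,v-70)
cv2.imwrite("pics/m10.png",np.hstack([cv2.resize(W,None,fx=3,fy=3,interpolation=2),cv2.resize(c,(390,420),interpolation=2)]))
E
```

```text
24.425 [ 0.58  0.65 -0.29  1.63  0.23  0.9  -1.37] [ 0.5317 -0.2793  0.2252]
w1 knob [ 0.545  -0.2755  0.054 ] [319. 161.]
258 88
```

View pics/m10.png

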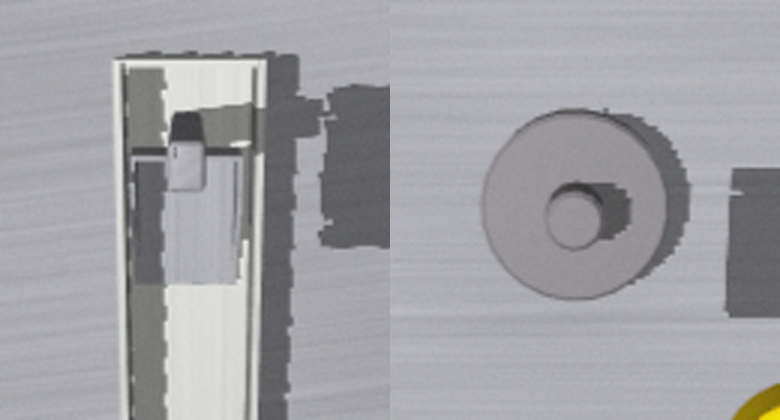

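The scoop stands level on the tray floor. The knob top is at (319.3,161.3), matching its prediction, so the cap is at (0.545, -0.2755). Grasping it.

Request:
send_rows([
  [[0.044,-0.013,0.15],[0,0,0]],
  [[0.044,-0.013,0.3],[0,0,0]],
  [[0.044,-0.013,0.45],[0,0,0]],
  [[0.044,-0.013,0.55],[0,0,0]],
  [[0.044,-0.013,0.62],[0,0,0]],
  [[0.044,-0.013,0.65],[0,0,0]],
  [[0.044,-0.013,0.65],[0,0,0]],
])

```text
clock: 25.35
tool_pos: [0.5448, -0.275, 0.0307]
eef_rot: [1.0, 0.001, -0.0, -0.0]
contact_force: [-0.0, -0.3, -0.2]
opening: 1.0
finger_force: 0.0
```

Request:
send_rows([
  [[0,0,0],[0,0,0]],
  [[0,0,0],[0,0,0]],
  [[0,0,0],[0,0,0]],
  [[0,0,0],[0,0,0]],
  [[0,0,0],[0,0,0]],
  [[0,0,0],[0,0,0]],
  [[0,0,0],[0,0,0]],
  [[0,0,0],[0,0,0]],
], fingers=0, newtons=50)

```text
clock: 26.35
tool_pos: [0.5444, -0.2761, 0.0307]
eef_rot: [1.0, 0.0, -0.0, -0.0]
contact_force: [-0.4, 1.3, 1.0]
opening: 0.116
finger_force: 0.0
```

```bash
python3 - <<'E'
from h import *
s=get_state(); print(s["clock"],np.round(s["q"],2),np.round(s["tool_pos"],4),s["opening"]*88,s["finger_force"],s["contact_force"])
E
```

```text
26.35 [ 0.51  0.93 -0.2   1.73  0.33  0.52 -1.48] [ 0.5444 -0.2761  0.0307] 10.187439912332025 0.02121731133229332 [-0.42825507  1.25342165  0.99125304]
```

The grip missed: the fingers passed 24 mm without meeting the knob. I'll check where the cap is by measurement before doing anything else.

```bash
python3 - <<'E'
from h import *
d=shot("wrist"); print("pred knob top",proj(d,[.545,-.2755,.054]).round(1), "rim pts",[proj(d,[.545+.04*np.cos(a),-.2755+.04*np.sin(a),.026]).round(0).tolist() for a in np.radians([0,45,90,135,-45,-90])])
g=d["img"].max(2); np.set_printoptions(linewidth=250)
print(g[150:300:5,230:410:6])
E
```

```text
pred knob top [321.9 247.7] rim pts [[322.0, 166.0], [275.0, 185.0], [259.0, 228.0], [279.0, 267.0], [368.0, 185.0], [385.0, 228.0]]
[[191 193 191 192 194 193 194 194 192 195 195 196 196 196 197 195 194 194 193 194 196 194 195 197 196 196 193 198 191 197]
 [195 199 195 197 199 198 198 197 198 198 197 197 200 198 199 199 196 199 195 199 197 195 196 196 196 194 194 196 195 193]
 [194 195 197 195 195 195 199 198 195 198 197 199 198 194  73  71  66 137 199 201 201 201 198 201 200 201 200 199 197 196]
 [190 190 190 189 192 190 192 193 196 193 194 135  75  71  70  71  73  66  66  63 107 112 113 195 196 196 197 196 197 196]
 [193 194 193 196 197 196 199 198 197 198  82  75 143 141 151 156 164 133 129 129  64  73 108 138 197 202 200 199 201 199]
 [192 193 194 196 194 194 195 196 195  83 145 157 165 164 163 162 163 163 160 162 126  90  94 112 114 115 113 112 112 195]
 [195 197 193 198 197 194 196 195 114 146 160 160 159 162 161 165 159 163 159 162 161 158 112 114 109 110 110 111 110 111]
 [194 195 194 193 192 194 192 194  85  89  88  93  90  92  89 164 162 159 161  93  94  92  91  76 108 109 
[... 2023 characters left out ...]
 32  24  25  27  20  90  91 158  88  34  28  27  20  34  34  35  35  33  29  19  28]
 [ 35  30  30  31  35  37  31  31  28  33  26  30  32  25  94 157 158 110  28  37  33  34  36  24  40  35  33  26  31  34]
 [ 33  29  32  35  31  33  40  43  57  29  32  30  33  23 141 130 130 105  32  29  30  33  33  66  33  34  33  35  35  30]
 [ 33  32  32  31  35  37  36  75  72  34  38  30  36  31 186 187 188 165  41  35  34  31  49  88  34  36  28  30  31  31]
 [ 35  31  35  35  33  26  29  91  73  33  37  38  33 139 186 186 188 190  44  36  37  32  60  85  30  31  34  32  30  31]
 [ 59  59  58  59  60  58  38 105  54  53  51  56  47  53  50  50  51  53  54  50  50  51  52  83  60  57  58  60  58  57]]
```

Request:
send_rows([
  [[0,0,0],[0,0,0]],
  [[0,0,0],[0,0,0]],
])

```text
clock: 26.65
tool_pos: [0.5444, -0.276, 0.0308]
eef_rot: [1.0, 0.0, -0.0, -0.0]
contact_force: [1.1, 0.0, 0.6]
opening: 0.006
finger_force: 0.0
```

```bash
python3 - <<'E'
from h import *
s=get_state(); print(s["clock"],s["opening"]*88,s["finger_force"],s["contact_force"],s["moment"],np.round(s["tool_pos"],4))
# cap outline: yellow/orange caps for reference & grey in top view
d=shot("wrist"); g=d["img"].max(2)
np.set_printoptions(linewidth=250)
print("cap rim top edge rows per col",[(c,int(np.argmax(g[140:230,c]<150)+140)) for c in range(265,385,10)])
print(g[205:290:3,296:350:2])
E
```

```text
26.65 0.5219037824173887 0.009763630758925501 [1.06564624 0.02986315 0.55285757] [-0.0004233  -0.03462443  0.0386188 ] [ 0.5444 -0.276   0.0308]
cap rim top edge rows per col [(265, 202), (275, 184), (285, 173), (295, 166), (305, 162), (315, 160), (325, 159), (335, 161), (345, 162), (355, 162), (365, 165), (375, 173)]
[[ 93  92  90  93  90  89  90  91  93  92  90  88  88  92  91  88  90  91  90  90  88  91  90  91  89  91  90]
 [ 89  89  89  92  90  89  90  92  92  92  92  90  90  92  90  91  92  98  96  92  92  91  92  89  89  85  90]
 [ 93  92  89  91  90  92  91  90  88  90  87  81  74  60  62  71 108 156  91  89  91  91  88  88  89  89  91]
 [ 92  90  91  91  88  90  90  89  74  66  64  62  63  64  66  65  64  65  60  77  91  88  90  91  91  92  89]
 [ 90  90  92  88  91  87  72  62  62  62  62  74  68  67  67  64  63  63  63  63  68  89  91  92  88  90  90]
 [ 89  91  91  92  91  76  61  62  63  77  75  71  64  65  61  62  61  63  61  63  58  65  89  93  89  91  91]
 [ 88  91  89  89  88  58  63  61  79  75  76  63  65  60  63  64  63  66  61  59  59  63  79  91  89  89  90]
 [ 
[... 1739 characters left out ...]
  34  28  31  26  27  26  33  29]
 [ 28  35  28  34  35  31  32  31  31  31  27  20  40  81  32  30  29  33  25  28  34  27  23  33  26  30  25]
 [ 27  32  26  29  25  31  32  32  26  16  29  28  53  81  32  28  29  26  29  27  28  28  26  34  32  36  26]
 [ 65  34  37  31  29  22  28  26  20  31  32  28  49  70  32  33  30  26  23  32  29  26  28  27  34  60  74]
 [ 79  58  32  34  39  38  38  40  36  39  39  37  64  98  38  40  37  36  33  36  37  34  39  35  42  72  84]
 [ 76  62  32  33  39  36  40  34  41  36  39  39  65 100  35  37  40  42  35  37  38  38  40  27  46  74  88]
 [ 77  66  32  29  42  37  34  39  36  38  40  40  66  97  38  37  41  35  38  39  38  42  38  29  52  71  98]]
```

```bash
python3 - <<'E'
from h import *
d=shot("wrist")
for z in(.0308,.05,.06): print("finger front edge",z,proj(d,[.5534,-.276,z]).round(1))
print("row229 @.054",ray(d,322,229,.054).round(4)," row211@.026",ray(d,322,211,.026).round(4),"cap edge row169@.026",ray(d,325,169,.026).round(4),"row159@0",ray(d,325,159,0).round(4))
print("width row 229-232 cols 304..340",ray(d,304,230,.04).round(4),ray(d,341,230,.04).round(4))
hsv=cv2.cvtColor(d["img"],cv2.COLOR_BGR2HSV); g=d["img"].max(2)
print("left/right cap extent row 225", g[225,250:270], g[225,372:396], ray(d,262,225,.026).round(4), ray(d,384,225,.026).round(4))
E
```

```text
finger front edge 0.0308 [322.8 218. ]
finger front edge 0.05 [322.9 230.6]
finger front edge 0.06 [323.  238.3]
row229 @.054 [ 0.556  -0.2755  0.054 ]  row211@.026 [ 0.5562 -0.2755  0.026 ] cap edge row169@.026 [ 0.5829 -0.2773  0.026 ] row159@0 [ 0.5845 -0.2776  0.    ]
width row 229-232 cols 304..340 [ 0.5494 -0.265   0.04  ] [ 0.5494 -0.2867  0.04  ]
left/right cap extent row 225 [192 193 191 189 191 191 190 191 192 191 179 101  78  88  92  89  89  87
  89  91] [ 90  92  91  92  89  89  90  89  90  87  81  82  92 109 111 112 111 111
 109 110 108 109 108 110] [ 0.5468 -0.2375  0.026 ] [ 0.5468 -0.3148  0.026 ]
```

The cap hasn't moved, and the shut fingers sit just above the knob. So the real fingertips end about 24 mm behind the reported TCP; in the free-air wrist image the open tips project the same way. I'll open, go lower and regrasp.

Request:
send_rows([
  [[0,0,0],[0,0,0]],
  [[0,0,0],[0,0,0]],
  [[0,0,0],[0,0,0]],
  [[0,0,0],[0,0,0]],
  [[0,0,0],[0,0,0]],
  [[0,0,0],[0,0,0]],
  [[0,0,0],[0,0,0]],
  [[0,0,0],[0,0,0]],
  [[0,0,0],[0,0,0]],
  [[0,0,0.02],[0,0,0]],
  [[0,0,0.05],[0,0,0]],
  [[0,0,0.06],[0,0,0]],
], fingers=1)

```text
clock: 28.25
tool_pos: [0.5438, -0.2758, 0.0117]
eef_rot: [1.0, 0.0, -0.001, -0.0]
contact_force: [-0.6, -0.9, 0.1]
opening: 1.003
finger_force: 0.0
```

Request:
send_rows([
  [[0,0,0],[0,0,0]],
  [[0,0,0],[0,0,0]],
  [[0,0,0],[0,0,0]],
  [[0,0,0],[0,0,0]],
  [[0,0,0],[0,0,0]],
  [[0,0,0],[0,0,0]],
  [[0,0,0],[0,0,0]],
  [[0,0,0],[0,0,0]],
], fingers=0, newtons=50)

```text
clock: 29.25
tool_pos: [0.5445, -0.2761, 0.0128]
eef_rot: [1.0, 0.0, -0.0, -0.0]
contact_force: [-0.2, 0.5, 0.5]
opening: 0.256
finger_force: 50.0
```

The knob is gripped (22.5 mm at 50 N). Lift and carry to above the jar.

Request:
send_rows([
  [[0,0,-0.1],[0,0,0]],
  [[0,0,-0.28],[0,0,0]],
  [[0,0,-0.45],[0,0,0]],
  [[0,0,-0.55],[0,0,0]],
  [[-0.006,-0.1,-0.55],[0,0,0]],
  [[-0.012,-0.25,-0.55],[0,0,0]],
  [[-0.018,-0.4,-0.55],[0,0,0]],
  [[-0.024,-0.55,-0.55],[0,0,0]],
  [[-0.026,-0.66,-0.55],[0,0,0]],
  [[-0.026,-0.719,-0.55],[0,0,0]],
  [[-0.026,-0.719,-0.55],[0,0,0]],
  [[-0.026,-0.719,-0.55],[0,0,0]],
], newtons=60)

```text
clock: 30.75
tool_pos: [0.5365, -0.0625, 0.1777]
eef_rot: [1.0, -0.001, -0.0, 0.001]
contact_force: [0.2, 0.3, -0.5]
opening: 0.255
finger_force: 60.0
```

```bash
python3 - <<'E'
from h import *
a=[]
for _ in range(3):
    d=shot("scene"); s=get_state(); a.append(s["tool_pos"])
print(s["clock"],np.round(s["q"],2),np.round(np.mean(a,0),4),s["opening"]*88,s["contact_force"],s["eef_rot"])
t=np.mean(a,0); print("jar-tcp",(np.array([.5366,-.0603])-t[:2]).round(4))
# jar rim check: fit rim ellipse independent, w2/w3: jar neck ball/brightness unavailable; check cap in scene: grey blob lateral centre
hsv=cv2.cvtColor(d["img"],cv2.COLOR_BGR2HSV)
print("pred cap centre/knob top/jar rim px",proj(d,[t[0],t[1],t[2]-.012+.013]).round(1),proj(d,[.5366,-.0603,.112]).round(1))
E
```

```text
30.9 [ 0.18  0.63 -0.25  1.86  0.23  0.68 -1.78] [ 0.5365 -0.0624  0.1777] 22.3558290332676 [ 0.39796927 -0.1486772  -0.39380068] [ 9.99999351e-01 -1.03856535e-03 -3.19452572e-04  3.43039490e-04]
jar-tcp [0.0001 0.0021]
pred cap centre/knob top/jar rim px [332.1 177.2] [332.9 197.4]
```

```bash
python3 - <<'E'
from h import *
d=shot("scene"); u,v=proj(d,[.5366,-.0603,.05]).astype(int)
p=(u-60+261/4.333-.4,v-45+133/4.333-.4); print(p,ray(d,*p,.112).round(4))
g=cv2.imread("pics/scene0.png"); D=np.load("w2.npy",allow_pickle=True).item()
# rim in w2: (397,195) ellipse
print(proj(D,[.5366,-.0603,.112]))
E
```

```text
(np.float64(331.83540272328645), np.float64(198.2946688206785)) [ 0.5401 -0.0606  0.112 ]
[397.14782435 198.35292015]
```

Request:
send_rows([
  [[0.002,-0.007,0.03],[0,0,0]],
  [[0.002,-0.007,0.09],[0,0,0]],
  [[0.002,-0.007,0.13],[0,0,0]],
  [[0.002,-0.007,0.16],[0,0,0]],
  [[0.002,-0.007,0.175],[0,0,0]],
  [[0.002,-0.007,0.185],[0,0,0]],
  [[0.002,-0.007,0.193],[0,0,0]],
  [[0.002,-0.007,0.193],[0,0,0]],
])

```text
clock: 31.95
tool_pos: [0.5371, -0.0586, 0.1199]
eef_rot: [1.0, 0.0, -0.0, 0.0]
contact_force: [-0.7, -1.6, -1.6]
opening: 0.252
finger_force: 60.0
```

```bash
python3 - <<'E'
from h import *
s=get_state(); print(s["clock"],np.round(s["tool_pos"],4),s["opening"]*88,np.round(s["contact_force"],2),np.round(s["moment"],2))
E
```

```text
31.95 [ 0.5371 -0.0586  0.1199] 22.208605251461876 [-0.67 -1.6  -1.62] [-0.21  0.08  0.07]
```

The cap is around the neck. Pressing in steps.

Request:
send_rows([
  [[0,0.003,0.008],[0,0,0]],
  [[0,0.003,0.016],[0,0,0]],
  [[0,0.003,0.022],[0,0,0]],
  [[0,0.003,0.028],[0,0,0]],
])

```text
clock: 32.45
tool_pos: [0.5395, -0.0594, 0.1132]
eef_rot: [1.0, 0.0, 0.002, 0.0]
contact_force: [0.6, -1.2, 14.8]
opening: 0.255
finger_force: 60.0
```

Request:
send_rows([
  [[0,0,0.007],[0,0,0]],
  [[0,0,0.014],[0,0,0]],
  [[0,0,0.02],[0,0,0]],
])

```text
clock: 32.83
tool_pos: [0.537, -0.0598, 0.1051]
eef_rot: [1.0, -0.0, -0.0, 0.0]
contact_force: [0.5, -2.0, -1.1]
opening: 0.256
finger_force: 60.0
```

Request:
send_rows([
  [[0,0,0.005],[0,0,0]],
  [[0,0,0.01],[0,0,0]],
  [[0,0,0.01],[0,0,0]],
])

```text
clock: 33.2
tool_pos: [0.537, -0.0588, 0.1027]
eef_rot: [1.0, 0.0, -0.0, -0.0]
contact_force: [-1.6, -1.4, 3.3]
opening: 0.255
finger_force: 60.0
```

It clicked: the force rose to 15 N, then dropped. Now build up a firm downward push.

Request:
send_rows([
  [[0,0,0.005],[0,0,0]],
  [[0,0,0.01],[0,0,0]],
  [[0,0,0.01],[0,0,0]],
])

```text
clock: 33.58
tool_pos: [0.5371, -0.0588, 0.1025]
eef_rot: [1.0, 0.0, 0.0, 0.0]
contact_force: [-7.5, -0.4, 29.4]
opening: 0.256
finger_force: 60.0
```

Request:
send_rows([
  [[0,0,0.005],[0,0,0]],
  [[0,0,0.01],[0,0,0]],
  [[0,0,0.01],[0,0,0]],
])

```text
clock: 33.95
tool_pos: [0.5372, -0.0589, 0.1023]
eef_rot: [1.0, 0.0, 0.001, 0.001]
contact_force: [-13.7, 0.1, 53.2]
opening: 0.255
finger_force: 60.0
```

Hard stop reached at the home height (cap origin about 90 mm). Easing off to a moderate push.

Request:
send_rows([
  [[0,0,-0.008],[0,0,0]],
  [[0,0,-0.011],[0,0,0]],
  [[0,0,-0.011],[0,0,0]],
  [[0,0,-0.011],[0,0,0]],
])

```text
clock: 34.45
tool_pos: [0.5371, -0.0588, 0.1025]
eef_rot: [1.0, 0.0, 0.0, 0.0]
contact_force: [-7.2, -0.4, 26.3]
opening: 0.255
finger_force: 60.0
```

```bash
python3 - <<'E'
from h import *
s=get_state(); print(s["clock"],np.round(s["tool_pos"],4),s["opening"]*88,np.round(s["contact_force"],2))
a=cv2.imread("pics/top0.png").astype(int); b=shot("top")["img"].astype(int)
df=(abs(a-b).max(2)>40).astype(np.uint8)
for n,(u,v) in dict(cup_a=(323,141),cup_b=(357,263),jug=(410,138),lid=(290,256),orange=(434,193),yellow=(419,239),scoop=(237,170)).items(): print(n,int(df[v-14:v+15,u-14:u+15].sum()))
d,bl=nuts("scene"); print(proj(d,[.49,.17,.01]).round(),[x for x in bl if 350<x[0][0]<470])
E
```

```text
34.45 [ 0.5371 -0.0588  0.1025] 22.423896787350067 [-7.2  -0.39 26.35]
cup_a 36
cup_b 0
jug 0
lid 749
orange 0
yellow 728
scoop 99
[427. 264.] []
```

```bash
python3 -c "
from h import *
print(finish_job())"
```

```text
the job is handed in; nothing more can be done
None
```

The job is handed in at 34.5 s: all three nuts are in the jar, the scoop is back on the tray floor, and the cap has clicked home with the gripper still pushing it down at about 26 N (the push briefly reached 53 N before I eased it).

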